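Fish the dropped spanner out through the enclosure hatch

TASK

A big spanner has fallen into the shallow grey enclosure on the bench and is longer than the hatch opening in its lid. Take hold of it through the opening, tilt it and draw it out end first without wrenching it hard against the enclosure, and leave the things around alone. Finish still holding the spanner in the gripper, at rest in the air over the enclosure, with its whole length at least 10 cm above the lid and touching nothing else.

Things in the scene. Friction and masses are not known exactly. Their poses are not given: they have to be found in the camera images.
- enclosure: Shallow grey sheet-metal box, fixed on the bench, closed but for one opening in its lid. Origin on the bench under the opening's centre; x along its length, roughly away from the robot, towards the end with two black cable glands (22 mm long); z up. It spans x -205 to +98, y -125 to +125, z 0 to 50 mm. Lid 4 mm (underside at 46, top at 50 mm), walls 4 mm, inner floor at z = 3 mm.
- opening (a point): Centre of the rectangular lid opening, level with the lid's top (50 mm above the bench); axes as the enclosure's. The opening is 130 mm in x (-65 to +65) by 180 mm in y (-90 to +90). On the robot's side of it the lid covers a pocket 136 mm long, in which most of the spanner lies.
- spanner: Steel combination spanner, 231 mm long (y), 43 wide (x), 9 thick (z), about 0.2 kg, flat on the box's inner floor, within 0.12 rad of the box's x. Origin: middle of its length, on the underside. Flat shank from y = -80 to +70, up to 24 mm wide, 1 to 8 mm above the underside; grasp across it, say at y = -60, which lies in the opening. The jaw end points to the robot, under the lid.
- ring_end (a point): Tip of the spanner's closed ring end (36 mm wide), at spanner y = -115 mm, mid thickness (4.5 mm above the underside). At the start it shows in the opening, 37 to 57 mm past the opening's centre.
- jaw_end (a point): Tip of the spanner's open jaw end (43 mm wide), at spanner y = +115 mm, mid thickness.
- hatch_plate: Bystander: the loose grey hatch plate, 150 x 210 x 4 mm, flat on the bench to the right of the enclosure. Origin: centre of its underside.
- test_instrument: Bystander: black boxy test meter with a dial and a handle, about 74 x 100 x 144 mm, standing to the left. Origin: centre of its underside.
- pliers: Bystander: pliers with red handles, 176 mm long, lying to the left, near the robot. Origin: centre of their underside.
- tape: Bystander: roll of black tape, 57 mm across, 19 mm high, lying to the right, near the robot. Origin: centre of its underside.

How it is judged:
By the outcome, as a careful person would: the job done as asked, in the order asked, and still so for the second after the job is handed in, while the arm keeps its last pose, push and grip.
It also fails if it takes over 42 s, if anything falls off the work surface, if the arm or the gripper's body presses on something with over 40 N, if the wrist force passes 120 N, or if a joint passes its speed limit or range.

ROBOT

A 7-joint arm with a two-finger parallel gripper is mounted at the origin on a cart in front of the work surface, level with it; the furniture and walls round the work are solid. World frame = base frame: x ahead of the robot, y to its left, z up, the work surface at z = 0. Lengths are in m, angles in rad, forces in N, time in s.
With the tool pointing down it reaches from about 0.4 to 0.85 m from the base axis. Payload 10.4 kg.
Tool frame: the origin (TCP) lies between the finger pads; the fingertips stand r.tcp_to_tips ahead of it and the grasp point (between the pads) lies 5 mm behind it (r.tcp_to_tips is the distance from the TCP to the fingertips, in m); z points along the fingers, y is the direction in which the jaws open and shut (so a half turn about z gives the same grasp; the last joint's range is limited). The gripper opens to 85 mm and grips with 20 to 120 N. Pads are 22 mm wide; open, the fingers measure 114 mm over their backs; the gripper's body (76 mm by 85 mm) begins 54 mm behind the grasp point. The pads swing forward as they close: fully open they stand 13 mm farther back than shut.
Start: joints at [1.21, 0.332, -0.065, 1.46, 0.022, 1.35, -0.088], TCP at [0.207, -0.59, 0.245] pointing down, gripper open.
Joint ranges: [-2.6, 2.6], [-0.5, 2.12], [-1.47, 1.34], [0.16, 2.42], [-1.27, 4.41], [0.06, 2.06], [-2.6, 2.6]. Speed limits (rad/s): [2.22, 2.22, 2.79, 2.79, 3.14, 3.14, 3.14].

INTERFACE

Orientations are given as [roll, pitch, yaw] about the fixed x, y, z axes, in that order (R = Rz(yaw) Ry(pitch) Rx(roll)).
In Python, from cell import r gives the robot as it stands.
- The arm moves only by the tool play_rows, never from a script. Its argument "steps" is a list that holds one entry, the list of rows, each a list of 5 numbers: the finger opening in m, from 0 to 0.0854, then the shift along the tool's x, y, z in m, then the turn about the tool's z in rad. In form: [[[grip, tx, ty, tz, yaw], ...]]. A call has 1 to 20 rows; each row is the pose to reach, as a shift and turn from the pose measured when the call began, along the tool's axes at that moment; what a row does not reach only later rows make up. A row lasts 1/12 s, in which the tool goes at most 41.7 mm and 7.16 degrees, less where a joint would pass 70% of its speed; a pose out of reach is approached as far as the arm can. A call with a gripper value outside its range is refused whole. The fingers move at their own pace and stop on an object; the grip force is fixed at half the most. Time passes only in rows, so rows that repeat a pose let the fingers close. It gives the time, the measured TCP pose, the force and the opening at its end, in the units of the state.
- r.get_state(): the state, without advancing time (a new reading comes with each control period).
- r.snapshot(name): name is "scene" or "top" or "wrist"; returns the picture (400x640x3 uint8, red, green, blue); there is no depth.
- r.camera_info(name): a dict with "camera_matrix" (3x3 intrinsics, pixels), "world_from_camera" (4x4, takes a point from camera to world coordinates). Camera axes: x right, y down, z forward; pixel columns grow to the right and rows downward; lengths in m; the calibration is good to about 2 mm. A picture is of the moment at which its call begins: read the wrist's pose just before it. camera_info takes no time and is no camera call; for the wrist camera it gives the pose at the moment of the call.
- r.finish_job(): hands the job in, once; it reports no verdict.
The state is a dict: "clock": time; "joints": joint angles; "qvel": joint speeds; "joint_efforts": joint torques, N m; "ee_pos": TCP position; "ee_rot": TCP orientation; "wrist_force": force on the tool from outside, world axes, zero at the start; "wrist_torque": the same for the moment, N m; "width": finger opening in m.
Only numpy, scipy, OpenCV 4.12 (cv2) and the standard library are available. Lean on these libraries where they do the work, as an engineer would, in place of code of your own. Each camera call takes 0.05 s, during which the arm holds its last target. There are 200 camera calls.

## Working session

There is one attempt and no reset: what is moved stays moved. The work goes in short steps, Python scripts to look and compute and a tool call to move; the robot and the scene stay as the last step left them, time stands still between calls to the robot, and variables do not carry over. Pictures are saved under pics/ and viewed, about 8 in all and at most 12, crops included, and the job is handed in when it is done.

Besides the shell and the picture viewer there is one more tool, called after ">>>" as name(argument=value, ...) on one line, values as JSON. play_rows: Moves the arm, as the interface text tells. Its arguments: {"type":"object","properties":{"steps":{"type":"array","items":{"type":"array","items":{"type":"array","items":{"type":"number"}}}}},"required":["steps"]}

```bash
mkdir -p pics; ls
python3 - <<'E'
from cell import r
import cv2
print(r.get_state(), r.tcp_to_tips)
for n in ("scene","top"):
    cv2.imwrite(f"pics/{n}0.png", r.snapshot(n)[:,:,::-1]); i=r.camera_info(n); print(n,i)
E
```

```text
pics
{'clock': 0.0, 'joints': array([ 1.21042173,  0.3328853 , -0.06474521,  1.46092892,  0.02158568,
        1.34992521, -0.08849186]), 'qvel': array([-0.00180688, -0.00111844,  0.0007398 , -0.00195069, -0.00075291,
        0.00049453,  0.00154505]), 'joint_efforts': array([ 3.63790389e-05, -6.25439286e+01,  4.92898200e-02, -3.91611743e+01,
        1.62719580e-02,  9.82516387e-03,  2.12750820e-05]), 'ee_pos': array([ 0.2070232 , -0.5893352 ,  0.24451357]), 'ee_rot': array([-3.14014141e+00,  3.90739565e-05,  3.37843091e-01]), 'wrist_force': array([0.09779181, 0.15100937, 0.45954411]), 'wrist_torque': array([0.00854108, 0.04132786, 0.01476885]), 'width': 0.08508039935217984} 0.014
scene {'camera_matrix': array([[463.81746907,   0.        , 310.73037577],
       [  0.        , 463.81746907, 200.96013308],
       [  0.        ,   0.        ,   1.        ]]), 'world_from_camera': array([[-0.83843458, -0.22178709,  0.49783325, -0.18499855],
       [-0.54456508,  0.37750456, -0.74895873,  1.01097249],
       [-0.02182494, -0.8990555 , -0.43729038,  0.65973107],
       [ 0.        ,  0.        ,  0.        ,  1.        ]])}
top {'camera_matrix': array([[393.77998152,   0.        , 317.44889339],
       [  0.        , 393.77998152, 200.78116378],
       [  0.        ,   0.        ,   1.        ]]), 'world_from_camera': array([[ 5.97521456e-03, -9.89997214e-01,  1.40960322e-01,
         3.35751056e-01],
       [-9.99980330e-01, -6.18432790e-03, -1.04547410e-03,
        -2.77723085e-02],
       [ 1.90676130e-03, -1.40951303e-01, -9.90014694e-01,
         1.17150277e+00],
       [ 0.00000000e+00,  0.00000000e+00,  0.00000000e+00,
         1.00000000e+00]])}
```

View pics/top0.png

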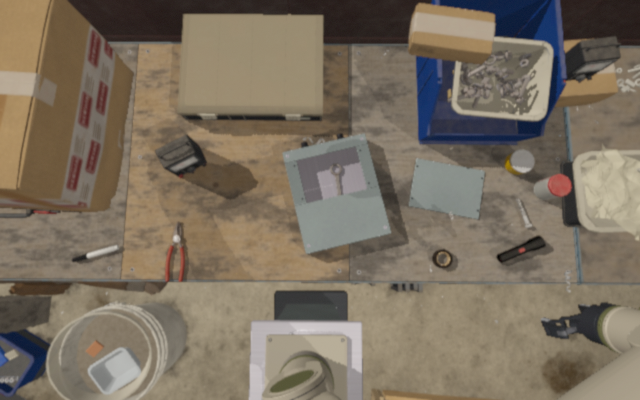

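View pics/scene0.png

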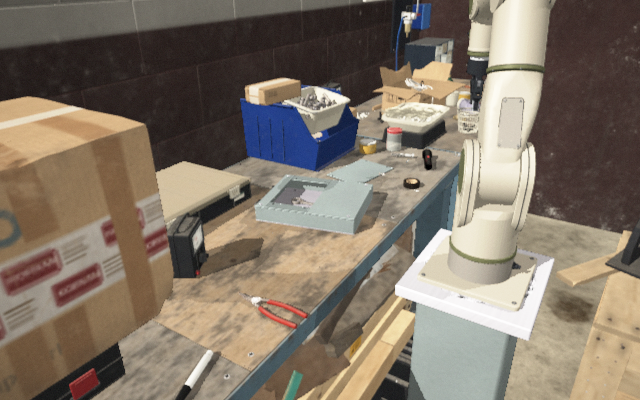

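Run:
```python
import cv2
a=cv2.imread("pics/top0.png")[125:260,270:405]
cv2.imwrite("pics/crop0.png",cv2.resize(a,(594,594),interpolation=cv2.INTER_CUBIC))
```

```text
(no output)
```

View pics/crop0.png

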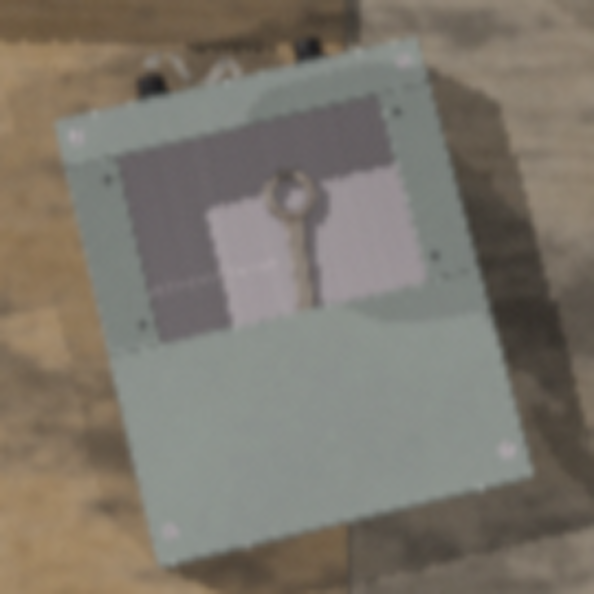

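```bash
cat > h.py <<'E'
import numpy as np
def ray(info,uv,z):
    K=info["camera_matrix"];T=info["world_from_camera"]
    d=T[:3,:3]@np.linalg.solve(K,[uv[0],uv[1],1.]);o=T[:3,3]
    return (o+d*(z-o[2])/d[2])[:2]
E
python3 - <<'E'
from cell import r
from h import *
from scipy.optimize import least_squares
i=r.camera_info("top")
P=lambda c,z: ray(i,(c[0]/4.4+270,c[1]/4.4+125),z)
pix=[(57,120),(418,40),(532,472),(163,567),(118,157),(378,95),(427,282),(160,342)]
M=np.array([(98,125),(98,-125),(-205,-125),(-205,125),(65,90),(65,-90),(-65,-90),(-65,90)])/1000
W=np.array([P(p,.05) for p in pix])
R=lambda a:np.array([[np.cos(a),-np.sin(a)],[np.sin(a),np.cos(a)]])
s=least_squares(lambda p:(M@R(p[2]).T+p[:2]-W).ravel(),[.6,0,0])
print(s.x, (s.fun.reshape(-1,2)*1000).round(1).tolist())
x=s.x
for n,p in (("tip",(287,170)),("ring",(292,196)),("shank",(310,304))):
    w=P(p,.009); print(n,w,((w-x[:2])@R(x[2])*1000).round(1))
st=r.get_state(); print(st["ee_pos"],st["ee_rot"])
print(r.camera_info("wrist"))
E
```

```text
[ 0.5726465  -0.07011369  0.24203814] [[-0.4, 1.8], [2.8, -0.0], [-2.6, -2.1], [-0.3, 2.6], [0.9, 0.9], [0.5, -1.0], [0.7, -1.0], [-1.6, -1.2]]
tip [ 0.61501773 -0.08206175] [ 38.3 -21.8]
ring [ 0.59679107 -0.08548249] [ 19.8 -20.7]
shank [ 0.52190209 -0.09765355] [-55.9 -14.6]
[ 0.20703127 -0.58939036  0.24460209] [-3.14034507e+00  7.63079861e-05  3.37825548e-01]
{'camera_matrix': array([[352.84953744,   0.        , 321.91721181],
       [  0.        , 352.84953744, 198.53337754],
       [  0.        ,   0.        ,   1.        ]]), 'world_from_camera': array([[ 3.31609453e-01, -9.06166267e-01, -2.62484031e-01,
         2.74302036e-01],
       [-9.43416753e-01, -3.18508057e-01, -9.22900190e-02,
        -5.66415656e-01],
       [ 2.68233672e-05,  2.78236075e-01, -9.60512720e-01,
         3.73223342e-01],
       [ 0.00000000e+00,  0.00000000e+00,  0.00000000e+00,
         1.00000000e+00]])}
```

>>> play_rows(steps=[[[0.085, 0.01, -0.007, 0, 0.0], [0.085, 0.03, -0.021, 0, 0.01], [0.085, 0.06, -0.042, 0, 0.02], [0.085, 0.09, -0.0635, 0, 0.03], [0.085, 0.12, -0.085, 0, 0.04], [0.085, 0.15, -0.106, 0, 0.06], [0.085, 0.18, -0.127, 0, 0.08], [0.085, 0.21, -0.148, 0, 0.1], [0.085, 0.24, -0.17, 0, 0.12], [0.085, 0.27, -0.191, 0, 0.14], [0.085, 0.3, -0.212, 0, 0.16], [0.085, 0.33, -0.233, 0, 0.17], [0.085, 0.36, -0.254, 0, 0.177], [0.085, 0.39, -0.2755, 0, 0.177], [0.085, 0.42, -0.297, 0, 0.177], [0.085, 0.45, -0.318, 0, 0.177], [0.085, 0.475, -0.3355, 0, 0.177], [0.085, 0.49, -0.346, 0, 0.177], [0.085, 0.499, -0.3525, 0, 0.177], [0.085, 0.499, -0.3525, 0, 0.177]]])

```text
clock: 1.77
ee_pos: [0.5614, -0.0884, 0.2447]
ee_rot: [-3.139, 0.0, 0.165]
wrist_force: [-0.2, -0.3, -1.1]
width: 0.085
```

Run:
```python
from cell import r
import cv2
s=r.get_state(); print(s["clock"],s["ee_pos"],s["ee_rot"],s["joints"]); print(r.camera_info("wrist")["world_from_camera"].tolist())
cv2.imwrite("pics/wrist1.png", r.snapshot("wrist")[:,:,::-1])
```

```text
1.7667 [ 0.56144234 -0.08839717  0.24469233] [-3.13925510e+00  4.45254133e-04  1.64808487e-01] [ 0.50088694  0.24806442 -0.49867719  1.59367053  0.11888022  1.33154789
 -1.41922923]
[[0.16426384028985436, -0.9473744196447733, -0.27477099515042525, 0.6318049595950159], [-0.9864158940235974, -0.15805500791158314, -0.04474705008928914, -0.07736741203411399], [-0.0010367212032181673, 0.27838879912236975, -0.9604679077055874, 0.3732933225947243], [0.0, 0.0, 0.0, 1.0]]
```

View pics/wrist1.png

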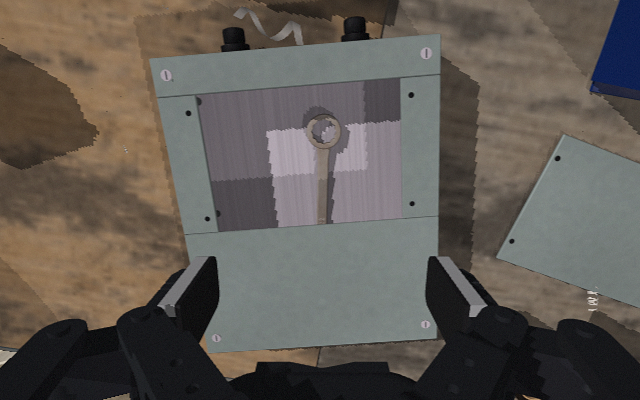

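Run:
```python
from cell import r
from h import *
i=r.camera_info("wrist")
for n,p,z in (("tip",(324.5,113),.0075),("ring",(323.5,131),.012),("shank",(322,218),.011),("sh2",(323.5,160),.011),("oTL",(197,94),.05),("oTR",(401,77),.05),("oBR",(400,217),.05),("oBL",(217,233),.05)): print(n,ray(i,p,z))
c,s=np.cos(.242),np.sin(.242)
for m in ((.065,.09),(.065,-.09),(-.065,-.09),(-.065,.09)): print(.5726+c*m[0]-s*m[1],-.0701+s*m[0]+c*m[1])
```

```text
tip [ 0.61542957 -0.08477354]
ring [ 0.59801325 -0.08661528]
shank [ 0.50566019 -0.10025372]
sh2 [ 0.56867454 -0.09147558]
oTL [0.61512664 0.02901698]
oTR [ 0.65797471 -0.1446561 ]
oBR [ 0.53243659 -0.17242339]
oBL [0.48707926 0.00117877]
0.6141379064597562 0.032854370120653675
0.6572739750815492 -0.14190054278269212
0.5310620935402438 -0.17305437012065367
0.4879260249184509 0.0017005427826921327
```

>>> play_rows(steps=[[[0.05, 0, 0.002, 0.01, 0.008], [0.05, -0.001, 0.004, 0.03, 0.015], [0.05, -0.001, 0.004, 0.05, 0.015], [0.05, -0.001, 0.004, 0.07, 0.015], [0.05, -0.001, 0.004, 0.09, 0.015], [0.05, -0.001, 0.004, 0.11, 0.015], [0.05, -0.001, 0.004, 0.13, 0.015], [0.05, -0.001, 0.004, 0.15, 0.015], [0.05, -0.001, 0.004, 0.165, 0.015], [0.05, -0.001, 0.004, 0.18, 0.015], [0.05, -0.001, 0.004, 0.19, 0.015], [0.05, -0.001, 0.004, 0.2, 0.015], [0.05, -0.001, 0.004, 0.207, 0.015], [0.05, -0.001, 0.004, 0.212, 0.015], [0.05, -0.001, 0.004, 0.215, 0.015], [0.05, -0.001, 0.004, 0.215, 0.015]]])

```text
clock: 3.15
ee_pos: [0.5601, -0.0945, 0.0294]
ee_rot: [-3.14, 0.001, 0.147]
wrist_force: [-1.0, -0.9, 0.2]
width: 0.05
```

Run:
```python
from cell import r
import cv2
s=r.get_state(); print(s["clock"],s["ee_pos"],s["ee_rot"],s["joints"],s["wrist_force"],s["width"])
cv2.imwrite("pics/wrist2.png", r.snapshot("wrist")[:,:,::-1])
```

```text
3.15 [ 0.56005607 -0.09450816  0.02939957] [-3.14010520e+00  1.23540552e-03  1.47490558e-01] [ 0.4602995   0.47006075 -0.4494838   1.80282257  0.2472579   0.92606602
 -1.52004191] [-0.95874506 -0.93780846  0.16725647] 0.05003122451279305
```

View pics/wrist2.png

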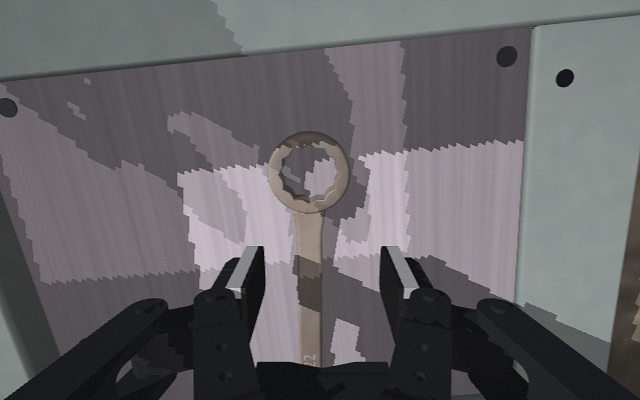

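>>> play_rows(steps=[[[0.045, 0, -0.002, 0.002, 0], [0.04, 0, -0.004, 0.005, 0], [0.04, 0, -0.004, 0.008, 0], [0.04, 0, -0.004, 0.01, 0], [0.04, 0, -0.004, 0.011, 0], [0.04, 0, -0.004, 0.011, 0]]])

```text
clock: 3.7
ee_pos: [0.5595, -0.0905, 0.0185]
ee_rot: [-3.14, 0.001, 0.148]
wrist_force: [-0.7, 1.0, -0.2]
width: 0.0404
```

>>> play_rows(steps=[[[0.036, 0, 0, 0.0005, 0], [0.036, 0, 0, 0.001, 0], [0.036, 0, 0, 0.0015, 0], [0.036, 0, 0, 0.0015, 0]]])

```text
clock: 4.03
ee_pos: [0.5595, -0.0905, 0.017]
ee_rot: [-3.14, 0.001, 0.148]
wrist_force: [0.4, -0.3, 0.0]
width: 0.036
```

Close, watching for floor contact.

>>> play_rows(steps=[[[0.028, 0, 0, 0, 0], [0.022, 0, 0, 0, 0], [0.01, 0, 0, 0, 0], [0.0, 0, 0, 0, 0], [0.0, 0, 0, 0, 0], [0.0, 0, 0, 0, 0], [0.0, 0, 0, 0, 0]]])

```text
clock: 4.62
ee_pos: [0.56, -0.0909, 0.0176]
ee_rot: [-3.141, 0.0, 0.147]
wrist_force: [-0.8, -1.7, 4.2]
width: 0.0159
```

>>> play_rows(steps=[[[0.0, 0, 0, -0.002, 0], [0.0, 0, 0, -0.005, 0], [0.0, 0.003, 0, -0.01, 0], [0.0, 0.007, 0, -0.015, 0], [0.0, 0.011, 0, -0.02, 0], [0.0, 0.015, 0, -0.024, 0], [0.0, 0.016, 0, -0.026, 0], [0.0, 0.016, 0, -0.026, 0]]])

```text
clock: 5.28
ee_pos: [0.5765, -0.0884, 0.0442]
ee_rot: [-3.141, -0.001, 0.147]
wrist_force: [0.1, -0.0, -2.4]
width: 0.0157
```

Run:
```python
from cell import r
import cv2
s=r.get_state(); print(s["ee_pos"],s["ee_rot"],s["wrist_force"],s["wrist_torque"],s["width"])
cv2.imwrite("pics/wrist3.png", r.snapshot("wrist")[:,:,::-1])
```

```text
[ 0.57654819 -0.08838257  0.04423053] [-3.14085189e+00 -6.64619505e-04  1.47287226e-01] [ 0.11472656 -0.04082653 -2.35617358] [ 0.03716489 -0.09745475 -0.0252124 ] 0.01567023620881574
```

View pics/wrist3.png

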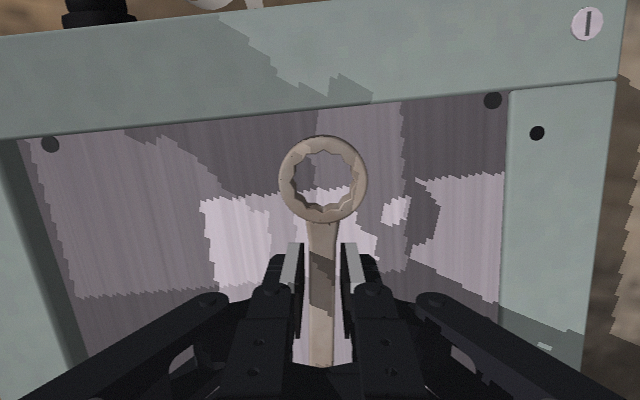

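>>> play_rows(steps=[[[0.0, 0, 0, -0.002, 0], [0.0, 0, 0, -0.004, 0], [0.0, 0, 0, -0.006, 0], [0.0, 0, 0, -0.008, 0], [0.0, 0, 0, -0.01, 0], [0.0, 0, 0, -0.012, 0], [0.0, 0, 0, -0.012, 0]]])

```text
clock: 5.92
ee_pos: [0.576, -0.0885, 0.056]
ee_rot: [-3.141, -0.0, 0.147]
wrist_force: [-0.1, -0.2, -5.8]
width: 0.0156
```

>>> play_rows(steps=[[[0.0, 0, 0, -0.002, 0], [0.0, 0, 0, -0.004, 0], [0.0, 0, 0, -0.006, 0], [0.0, 0, 0, -0.008, 0], [0.0, 0, 0, -0.008, 0]]])

```text
clock: 6.33
ee_pos: [0.5753, -0.0884, 0.0638]
ee_rot: [-3.14, 0.001, 0.147]
wrist_force: [-2.6, 0.8, -8.6]
width: 0.0155
```

Run:
```python
from cell import r
import cv2
s=r.get_state(); print(s["ee_pos"],s["ee_rot"],s["wrist_force"],s["wrist_torque"],s["width"])
a=r.snapshot("scene")[140:260,220:420,::-1]
b=r.snapshot("wrist")[:,:,::-1]
a=cv2.resize(a,(640,384),interpolation=cv2.INTER_CUBIC)
cv2.imwrite("pics/c4.png", cv2.resize(__import__("numpy").vstack([a,b]),None,fx=.75,fy=.75))
```

```text
[ 0.57533816 -0.0884116   0.06382853] [-3.14040120e+00  1.43896725e-03  1.47046291e-01] [-2.57427505  0.76614665 -8.55252391] [ 0.27354821 -0.05328149 -0.04289503] 0.015461315860807266
```

View pics/c4.png

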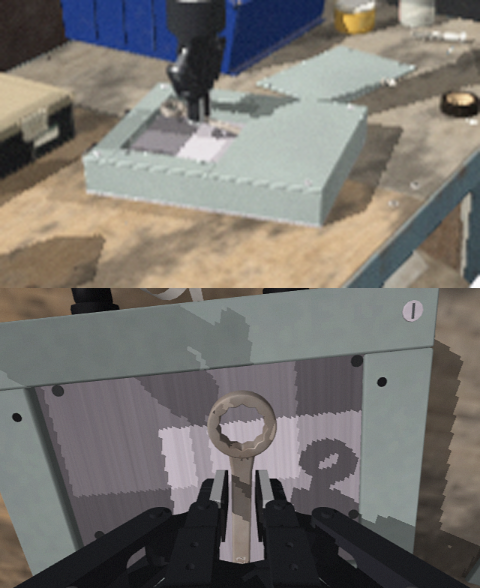

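>>> play_rows(steps=[[[0.0, 0.001, 0, -0.002, 0], [0.0, 0.002, 0, -0.004, 0], [0.0, 0.003, 0, -0.006, 0], [0.0, 0.005, 0, -0.008, 0], [0.0, 0.007, 0, -0.01, 0], [0.0, 0.01, 0, -0.012, 0], [0.0, 0.01, 0, -0.012, 0]]])

```text
clock: 7.02
ee_pos: [0.5866, -0.0868, 0.0765]
ee_rot: [-3.141, -0.001, 0.147]
wrist_force: [0.3, 0.2, -6.6]
width: 0.0156
```

>>> play_rows(steps=[[[0.0, 0.003, 0, -0.001, 0], [0.0, 0.007, 0, -0.003, 0], [0.0, 0.012, 0, -0.005, 0], [0.0, 0.017, 0, -0.007, 0], [0.0, 0.022, 0, -0.009, 0], [0.0, 0.027, 0, -0.011, 0], [0.0, 0.03, 0, -0.0125, 0], [0.0, 0.03, 0, -0.0125, 0]]])

```text
clock: 7.68
ee_pos: [0.6177, -0.0821, 0.0897]
ee_rot: [-3.141, -0.003, 0.148]
wrist_force: [2.2, 0.1, -4.8]
width: 0.0157
```

>>> play_rows(steps=[[[0.0, 0.003, 0, -0.001, 0], [0.0, 0.008, 0, -0.003, 0], [0.0, 0.013, 0, -0.005, 0], [0.0, 0.018, 0, -0.008, 0], [0.0, 0.023, 0, -0.01, 0], [0.0, 0.028, 0, -0.012, 0], [0.0, 0.033, 0, -0.014, 0], [0.0, 0.038, 0, -0.016, 0], [0.0, 0.042, 0, -0.018, 0], [0.0, 0.045, 0, -0.019, 0], [0.0, 0.045, 0, -0.019, 0]]])

```text
clock: 8.6
ee_pos: [0.6633, -0.0751, 0.1094]
ee_rot: [-3.141, -0.005, 0.148]
wrist_force: [1.9, 0.7, -3.6]
width: 0.0154
```

Run:
```python
from cell import r
import cv2
s=r.get_state(); print(s["ee_pos"],s["ee_rot"],s["wrist_force"],s["wrist_torque"],s["width"])
a=r.snapshot("scene")[140:260,220:420,::-1]
b=r.snapshot("top")[105:255,260:410,::-1]
f=lambda a:cv2.resize(a,(600,int(600*a.shape[0]/a.shape[1])),interpolation=cv2.INTER_CUBIC)
a,b=f(a),f(b)
cv2.imwrite("pics/c5.png", cv2.resize(__import__("numpy").vstack([a,b]),None,fx=.62,fy=.62))
```

```text
[ 0.66328028 -0.07510117  0.10940922] [-3.14077341 -0.00481203  0.14794384] [ 1.85782747  0.68663124 -3.61389302] [ 0.26425052 -0.96832675  0.04556899] 0.015366028669733241
```

View pics/c5.png

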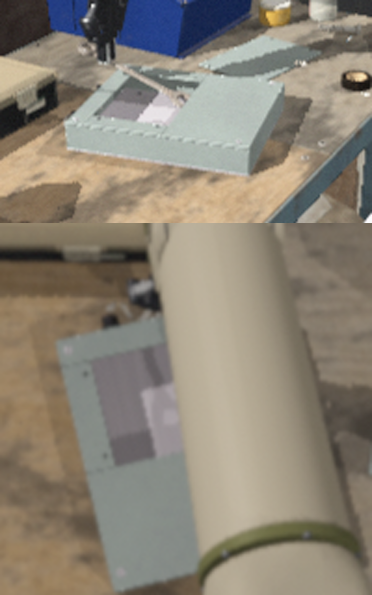

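>>> play_rows(steps=[[[0.0, 0.003, 0, -0.001, 0], [0.0, 0.008, 0, -0.003, 0], [0.0, 0.013, 0, -0.005, 0], [0.0, 0.018, 0, -0.0075, 0], [0.0, 0.023, 0, -0.01, 0], [0.0, 0.026, 0, -0.012, 0], [0.0, 0.027, 0, -0.016, 0], [0.0, 0.027, 0, -0.022, 0], [0.0, 0.027, 0, -0.03, 0], [0.0, 0.027, 0, -0.034, 0], [0.0, 0.027, 0, -0.034, 0]]])

```text
clock: 9.62
ee_pos: [0.6901, -0.0714, 0.1453]
ee_rot: [-3.141, -0.007, 0.148]
wrist_force: [-0.3, -0.5, -3.2]
width: 0.0153
```

>>> play_rows(steps=[[[0.0, 0, 0, -0.004, 0], [0.0, 0, 0, -0.012, 0], [0.0, 0, 0, -0.024, 0], [0.0, 0, 0, -0.036, 0], [0.0, 0, 0, -0.048, 0], [0.0, -0.003, 0, -0.06, 0], [0.0, -0.008, 0, -0.072, 0], [0.0, -0.015, 0, -0.084, 0], [0.0, -0.024, 0, -0.096, 0], [0.0, -0.034, 0, -0.108, 0], [0.0, -0.044, 0, -0.12, 0], [0.0, -0.054, 0, -0.13, 0], [0.0, -0.063, 0, -0.138, 0], [0.0, -0.071, 0, -0.144, 0], [0.0, -0.077, 0, -0.148, 0], [0.0, -0.08, 0, -0.15, 0], [0.0, -0.08, 0, -0.15, 0], [0.0, -0.08, 0, -0.15, 0], [0.0, -0.08, 0, -0.15, 0], [0.0, -0.08, 0, -0.15, 0]]])

```text
clock: 11.28
ee_pos: [0.61, -0.0832, 0.2941]
ee_rot: [-3.141, -0.006, 0.148]
wrist_force: [0.4, -0.1, -2.4]
width: 0.0156
```

Run:
```python
from cell import r
import cv2
s=r.get_state(); print(s["clock"],s["ee_pos"],s["ee_rot"],s["wrist_force"],s["qvel"],s["width"])
a=r.snapshot("scene")[60:310,140:440,::-1]
cv2.imwrite("pics/c6.png", cv2.resize(a,None,fx=2.4,fy=2.4,interpolation=cv2.INTER_CUBIC))
```

```text
11.2833 [ 0.60996906 -0.08316219  0.29405758] [-3.14095881 -0.00617194  0.1479917 ] [ 0.41486972 -0.07797542 -2.4195803 ] [-0.00118022 -0.00011059  0.0013598  -0.00071703 -0.00126814  0.00193173
  0.00110521] 0.015636401328784886
```

View pics/c6.png

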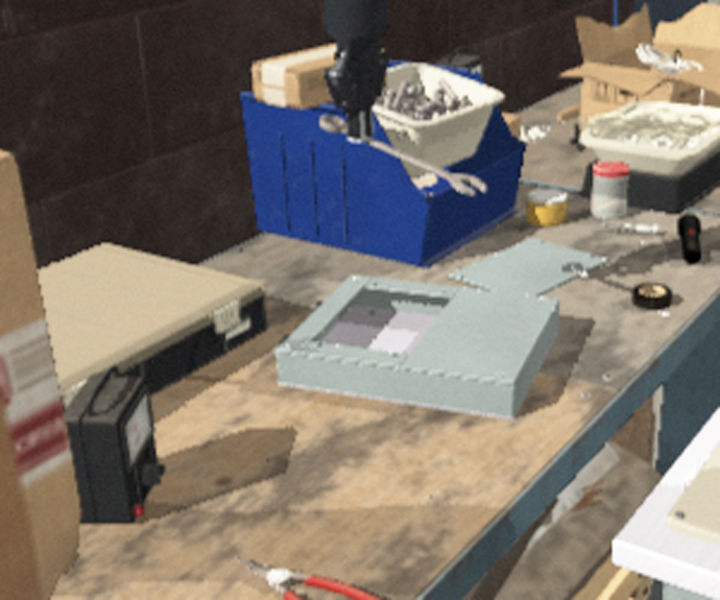

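Run:
```python
from cell import r
import numpy as np
i=r.camera_info("scene");T=np.linalg.inv(i["world_from_camera"])
u=np.array([np.cos(.148),np.sin(.148)])
for t in (10,15,20,25,30):
    a=np.radians(t); w=np.r_[np.array([.61,-.0832])-.175*np.cos(a)*u,.284-.175*np.sin(a),1]
    c=i["camera_matrix"]@(T@w)[:3]; print(t,w[2].round(3),((c[:2]/c[2]-[140,60])*2.4).round())
print(r.finish_job())
```

```text
10 0.254 [489. 174.]
15 0.239 [487. 186.]
20 0.224 [483. 197.]
25 0.21 [478. 207.]
30 0.196 [473. 217.]
the job is handed in; nothing more can be done
None
```

The spanner is out of the enclosure. It is held still in the gripper, in the air over the box, and I have handed the job in at about 11.4 s of the 42 s allowed.

**How it came out:** I gripped it across the shank about 55 mm from the ring tip. I then lifted it so the edge of the opening gently turned it in the jaws to roughly 20°, and drew it out ring end first along its own slope. The wrist readings between moves never passed about 10 N, including the spanner's own weight.

**Last checks:**
- **Grip and rest:** the opening is steady at 15.6 mm, joint speeds are practically zero, and the wrist carries only the spanner's weight (-2.4 N), so it touches nothing else.
- **Height:** in the last scene picture the jaw end, the lowest point, fits a tilt of 15–20°. That puts it at about 0.22–0.24 m, some 17–19 cm above the lid, against the 10 cm needed.
- **Position:** the whole length lies over the enclosure by my estimate of the box and gripper poses.
- **Things around it:** the meter, pliers, tape and hatch plate look unmoved by eye; I did not measure this.

No check failed or disagreed. The final tilt and height come from one picture only.

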